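Put the mixed reagents and samples away in their trays

ROBOT

A 6-joint arm with a two-finger parallel gripper is mounted at the origin on a cart in front of the work surface, level with it; the furniture and walls round the work are solid. World frame = base frame: x ahead of the robot, y to its left, z up, the work surface at z = 0. Lengths are in mm, angles in rad, forces in N, time in s.
With the tool pointing down it reaches from about 350 to 875 mm from the base axis. Payload 4.2 kg.
Tool frame: the origin (TCP) lies between the finger pads; the fingertips stand 25 mm ahead of it and the grasp point (between the pads) lies 6 mm ahead of it; z points along the fingers, y is the line along which they close (so a half turn about z gives the same grasp; the last joint's range is limited). The gripper opens to 85 mm and grips with 20 to 120 N. Pads are 22 mm wide; open, the fingers measure 114 mm over their backs; the gripper's body (76 mm by 85 mm) begins 54 mm behind the grasp point. The pads swing forward as they close: fully open they stand 13 mm farther back than shut.
Start: joints at [-1.027, 0.385, 0.008, 0, -1.194, -0.259], TCP at [175.62, -599.798, 256.312] pointing down, gripper open.
Joint ranges: [-3.14, 3.14], [-1.21, 2.06], [-1.07, 1.41], [-3.16, 2.05], [-2.99, -0.16], [-3.1, 3.1]. Speed limits (rad/s): [2.79, 2.79, 3.14, 3.14, 3.14, 3.14].

INTERFACE

Orientations are given as a unit quaternion [x, y, z, w].
In Python, from bench import read_state, imaging, workorder, nets gives the robot as it stands.
- The arm moves only by the tool apply_moves, never from a script. Its argument "rows" is a list of rows, each an object with "hand": the opening, from -1 (shut) to 1 (fully open); "delta_pos": the shift along the tool's x, y, z in mm, a list of three; "yaw": the turn about the tool's z in rad. A call has 1 to 12 rows; each row is the pose to reach, as a shift and turn from the pose commanded when the call began, along the tool's axes at that moment; what a row does not reach only later rows make up. A row lasts 1/12 s, in which the tool goes at most 41.7 mm and 7.16 degrees, less where a joint would pass 70% of its speed; a pose out of reach is approached as far as the arm can. A call with a gripper value outside its range is refused whole. The fingers move at their own pace and stop on an object; the grip force is fixed at half the most. Time passes only in rows, so rows that repeat a pose let the fingers close. It gives the time, the measured TCP pose, the force, the opening and the grip force at its end, in the units of the state.
- read_state(): the state, without advancing time (a new reading comes with each control period).
- imaging.get_image(name): name is "side" or "top"; returns a dict with "pixels" (384x512x3 uint8, red, green, blue), "fx", "fy", "cx", "cy" (pixels), "xyz" and "rotation" of the camera in the world. Camera axes: x right, y down, z forward; pixel columns grow to the right and rows downward; lengths in mm; the calibration is good to about 2 mm. A picture is of the moment at which its call begins. There is no depth.
- workorder.job_done(): hands the job in; it is judged then, once.
Trained networks look in the newest picture that a camera, given by its name, has taken for a name from the list of things; names that differ only in an ending like _2 or _b are one class to them, and where a whole thing is asked for, a point or a joint stands for the part that bears it (a point fixed in the world has none). Each returns a list of dicts, best first, with "score" (0 to 1); they miss things now and then, are a little off and sometimes report something else, mostly with a low value. They report only what shows in the picture. A call takes as long as a camera call. They do not tell look-alikes from the thing itself.
- nets.find_in(camera, query): "location" ([row, column] in pixels, amid what is visible of it).
- nets.pinpoint(camera, query): "location" ([row, column] in pixels: a listed point, or the origin of a listed thing).
The state is a dict: "clock": time; "joints": joint angles; "joint_vel": joint speeds; "joint_efforts": joint torques, N m; "position": TCP position; "ee_rot": TCP orientation; "contact_force": force on the tool from outside, world axes, zero at the start; "wrist_torque": the same for the moment, N m; "gripper_width": finger opening in mm; "grasp_force": force on a finger pad.
Only numpy, scipy, OpenCV 4.12 (cv2) and the standard library are available. Lean on these libraries where they do the work, as an engineer would, in place of code of your own. Each camera call takes 0.05 s, during which the arm holds its last target. There are 200 camera calls.

TASK

Sort the four things standing loose at the front of the worktop into the three grey trays: the large and the small reagent bottle each in its own bay of the divided tray (large bottle in the wide bay, small bottle in the narrow bay), the carton in the long undivided tray, and the lidded specimen cup in the round dish. Each must finish standing upright, flat on the floor of its place; knock none of them over on the way, and leave the wash bottle, the slide box and the forceps beside the trays where they are.

Things in the scene. Friction and masses are not known exactly. Their poses are not given: they have to be found in the camera images.
- large_bottle: large white cylindrical plastic reagent bottle with screw cap, standing; body 62 mm diameter, straight up to 86 mm, then a sloping shoulder; 130 mm high in all; the cap is 36 mm diameter, its top 15 mm are clear of the shoulder; about 0.27 kg. Origin at the centre of its underside, z up. Starts loose at the front of the worktop, as do the small bottle, carton and cup, in any order
- small_bottle: small white cylindrical plastic reagent bottle with screw cap, standing; body 33 mm diameter, straight up to 38 mm, then a sloping shoulder; 58 mm high in all; the cap is 23 mm diameter, from about 50 to 58 mm high; about 0.03 kg. Origin at the centre of its underside, z up. 
- carton: closed rectangular carton standing on one side: 56 mm along its x, 110 mm along its y, 70 mm high; about 0.09 kg. Origin at the centre of its underside, z up. 
- cup: specimen cup with a screw lid on, standing; lid 63 mm diameter from 54 to 65 mm high, body 57 mm diameter under the lid, narrowing to 49 mm at the foot; 65 mm high in all; about 0.03 kg. Origin at the centre of its underside, z up. 
- bottle_rack: grey rectangular tray with one divider, fixed to the worktop: 92 mm along its x, 148 mm along its y, walls 4 mm thick and 20 mm high, floor 4 mm thick. The divider runs along x and makes two bays, both 84 mm long in x: the wide bay, 84 mm in y, is centred at y = -28 mm; the narrow bay, 52 mm in y, is centred at y = +44 mm (tray frame). Origin at the centre of its underside, z up. 
- carton_tray: grey rectangular tray without divider, fixed: 88 mm along its x, 142 mm along its y outside, 80 x 134 mm inside, walls 20 mm high, floor 4 mm thick. Origin at the centre of its underside, z up. 
- cup_dish: grey round open dish, fixed: 88 mm diameter outside, 80 mm inside, rim 18 mm high, floor 4 mm thick. Origin at the centre of its underside, z up. 
- wash_bottle: bystander: white squeeze wash bottle with a bent red spout, 69 x 91 x 193 mm, standing at the back left. Origin at the centre of its underside, z up. 
- slide_box: bystander: closed flat microscope slide box, 60 x 85 x 35 mm, behind the trays to the left. Origin at the centre of its underside, z up. 
- forceps: bystander: thin metal forceps lying flat, 124 mm long (along its y), 14 mm wide, 9 mm high, pointing away from the robot between the middle and right trays. Origin at the centre of its underside, z up. 
Not all that is in view belongs to the job. Leave any black or yellow look-alike of the carton alone.

How it is judged (in metres and radians):
At the end, for the whole second after the job is handed in: Large bottle in the wide bay, carton in the long tray, cup in the dish, each within 16 mm of centre in x and y; small bottle in the narrow bay, within 14 mm across, 30 mm along; all upright within 0.1 rad, underside under 8 mm above the tray's underside, at rest (x of large_bottle in the frame of bottle_rack between -0.016 and 0.016 m and y of large_bottle in the frame of bottle_rack between -0.044 and -0.012 m and z of each of large_bottle, small_bottle in the frame of bottle_rack below 0.008 m and angle between each of large_bottle, small_bottle, carton, cup's own z axis and vertical below 0.1 rad and linear speed of each of large_bottle, small_bottle, carton, cup below 0.02 m/s and x of small_bottle in the frame of bottle_rack between -0.03 and 0.03 m and y of small_bottle in the frame of bottle_rack between 0.03 and 0.058 m and x of carton in the frame of carton_tray between -0.016 and 0.016 m and y of carton in the frame of carton_tray between -0.016 and 0.016 m and z of carton in the frame of carton_tray below 0.008 m and x of cup in the frame of cup_dish between -0.016 and 0.016 m and y of cup in the frame of cup_dish between -0.016 and 0.016 m and z of cup in the frame of cup_dish below 0.008 m); the robot touches nothing.
It fails at once if one of the four things is knocked over (tilted more than 1 rad) (angle between any of large_bottle, small_bottle, carton, cup's own z axis and vertical above 1 rad).
It fails at once if the wash bottle, slide box or forceps is moved by more than 30 mm (distance of any of wash_bottle, slide_box, forceps from where it was at the start of the episode above 0.03 m).
It also fails if it takes over 115 s, if anything falls off the work surface, if the arm or the gripper's body presses on something with over 40 N, if the wrist force passes 120 N, or if a joint passes its speed limit or range.

## Working session

There is one attempt and no reset: what is moved stays moved. The work goes in short steps, Python scripts to look and compute and a tool call to move; the robot and the scene stay as the last step left them, time stands still between calls to the robot, and variables do not carry over. Pictures are saved under pics/ and viewed, at most 14 in all, crops included, and the job is handed in when it is done.

Besides the shell and the picture viewer there is one more tool, called after ">>>" by a JSON object that holds its "fn" and its "kwargs", one argument or row to a line. apply_moves: Moves the arm, as the interface text tells. Its arguments: {"type":"object","properties":{"rows":{"type":"array"}},"required":["rows"]}

```bash
mkdir -p pics; cat > h.py <<'E'
import numpy as np, cv2
from bench import read_state, imaging, workorder, nets
def cam(n):
    return imaging.get_image(n)
def ground(c,rc,z=0):
    d=np.array([(rc[1]-c['cx'])/c['fx'],(rc[0]-c['cy'])/c['fy'],1.])
    R=np.array(c['rotation']); 
    if R.shape!=(3,3):
        from scipy.spatial.transform import Rotation; R=Rotation.from_quat(R).as_matrix()
    d=R@d; p=np.array(c['xyz']); return p+d*(z-p[2])/d[2]
E
python3 - <<'E'
from h import *
s=read_state(); print(s)
for n in ('top','side'):
    c=cam(n); cv2.imwrite(f'pics/{n}0.png',c['pixels'][:,:,::-1]); print(n,{k:v for k,v in c.items() if k!='pixels'})
    for q in 'large_bottle small_bottle carton cup bottle_rack carton_tray cup_dish wash_bottle slide_box forceps'.split():
        for r in nets.pinpoint(n,q)[:3]: print(n,q,np.round(r['location'],1),round(r['score'],2),np.round(ground(c,r['location'],0),0))
E
```

```text
{'clock': 0.0, 'joints': array([-1.02740023e+00,  3.85563911e-01,  6.61762445e-03, -5.22837336e-04,
       -1.19401217e+00, -2.58617261e-01]), 'joint_vel': array([ 9.46714656e-04, -1.03505717e-03,  3.53994454e-04, -8.31599769e-05,
        1.13607571e-03, -3.36870471e-04]), 'joint_efforts': array([-8.30057361e-04, -3.92287874e+01,  1.88397700e+01,  4.18613791e+00,
       -4.67050209e-03,  6.64499368e-06]), 'position': array([ 175.47383462, -599.29996578,  255.21034701]), 'ee_rot': array([-1.41813194e-01,  9.89892818e-01,  1.09014537e-03, -1.98286861e-04]), 'contact_force': array([-0.58198284, -0.19905706, -0.01603238]), 'wrist_torque': array([-0.01770598, -0.00675565, -0.05406691]), 'grasp_force': 0.0, 'gripper_width': 84.90934275198813}
top {'fx': 459.73061304552255, 'fy': 459.73061304552255, 'cx': 253.01535627246378, 'cy': 187.0068411550376, 'xyz': array([ 235.83311428,  -62.45429481, 1487.10975646]), 'rotation': array([-0.68978102,  0.71635632, -0.07564204,  0.07289746])}
top large_bottle [226.1 197. ] 0.89 [430. 112.   0.]
top small_bottle [233.6 313.1] 0.63 [ 392. -263.    0.]
to
[... 701 characters left out ...]
{'fx': 375.01740273788647, 'fy': 375.01740273788647, 'cx': 248.676550321308, 'cy': 190.42646464161382, 'xyz': array([ 150.77053368, -948.97033372,  531.98146276]), 'rotation': array([ 0.83775972, -0.16499254,  0.11101729, -0.50853837])}
side large_bottle [180.9 197.3] 0.76 [432. 119.   0.]
side small_bottle [248.  218.3] 0.76 [ 378. -252.    0.]
side carton [215.1 232.5] 0.9 [ 463. -122.    0.]
side carton [246.5 369.8] 0.9 [ 721. -380.    0.]
side carton [298.6 277.7] 0.81 [ 433. -455.    0.]
side cup [169.8 168.2] 0.47 [363. 239.   0.]
side cup_dish [249.7 290. ] 0.61 [ 534. -320.    0.]
side wash_bottle [149.6 246.6] 0.79 [690. 323.   0.]
side slide_box [163.1 269.2] 0.96 [715. 170.   0.]
```

View pics/top0.png

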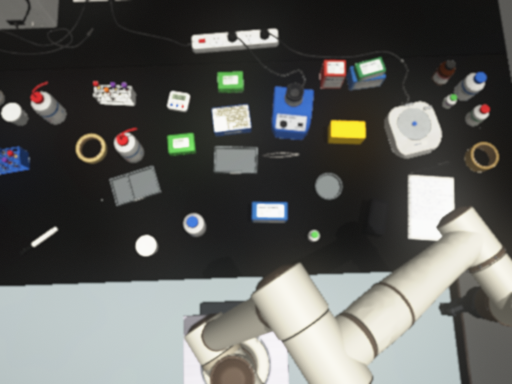

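View pics/side0.png

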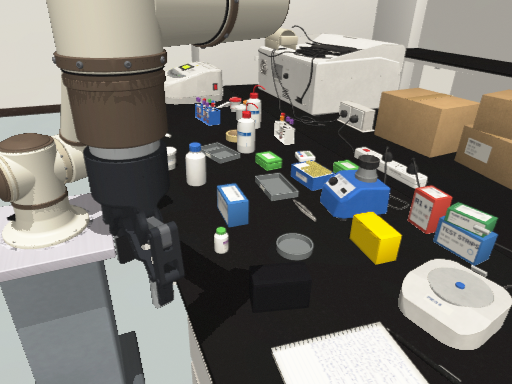

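Top view: the carton is blue/white at about (211,269). Look-alikes are black at (220,373), yellow at (131,347), and blue boxes at (118,232) and (75,368). Large bottle, blue cap: (224,195), against red-capped wash bottles at (145,128) and (105,45) and a blue cap at (78,480). Small bottle, green cap: (235,314), against (100,450). Cup: white disc at (245,146), against a white lid at (113,14). Next is a close crop to check these choices, then contours.

```bash
cat > m.py <<'E'
from h import *
c=cam('top'); im=c['pixels'][:,:,::-1].copy()
crop=im[120:275,95:355]; cv2.imwrite('pics/crop1.png',cv2.resize(crop,None,fx=3,fy=3,interpolation=cv2.INTER_CUBIC))
hsv=cv2.cvtColor(im,cv2.COLOR_BGR2HSV); g=im.max(2)
def rep(name,roi,mask,z):
    r0,r1,c0,c1=roi; m=np.zeros_like(mask,np.uint8); m[r0:r1,c0:c1]=mask[r0:r1,c0:c1]
    m=cv2.morphologyEx(m,cv2.MORPH_CLOSE,np.ones((3,3),np.uint8))
    k=max(cv2.findContours(m,cv2.RETR_EXTERNAL,cv2.CHAIN_APPROX_NONE)[0],key=cv2.contourArea)
    w=np.array([ground(c,(p[0][1],p[0][0]),z)[:2] for p in k],np.float32)
    r=cv2.minAreaRect(w); print(name,'rect',np.round(r[0],1),np.round(r[1],1),round(r[2],1),'area',cv2.contourArea(k))
gray=((g>55)&(hsv[:,:,1]<90)).astype(np.uint8)
br=(g>75).astype(np.uint8)
rep('rack',(160,212,100,166),gray,20); rep('ctray',(142,180,208,264),gray,20); rep('dish',(168,206,310,348),gray,18)
rep('carton',(195,228,245,293),br,70)
rep('cup',(230,262,130,163),br,60)
rep('smallcap',(225,246,303,325),((hsv[:,:,1]>90)&(g>60)).astype(np.uint8),58)
rep('smallall',(222,248,300,328),br,30)
rep('largecap',(208,240,178,212),((hsv[:,:,1]>110)&(g>60)).astype(np.uint8),128)
E
python3 m.py
```

```text
rack rect [569.2 311.7] [102.9 154.9] 16.1 area 1355.0
ctray rect [644.5 -19.6] [149.4  99.3] 87.8 area 1221.0
dish rect [ 545.4 -321.1] [88.4 91. ] 86.2 area 592.5
carton rect [ 458.7 -120.8] [112.7  66.2] 87.8 area 732.0
cup rect [370.  263.7] [68.5 68. ] 0.3 area 388.0
smallcap rect [ 383.6 -258.5] [15.2 17.8] 42.0 area 20.5
smallall rect [ 384.3 -259.8] [37.6 38.7] 42.0 area 111.0
largecap rect [428.  112.1] [30. 27.] 87.8 area 73.5
```

View pics/crop1.png

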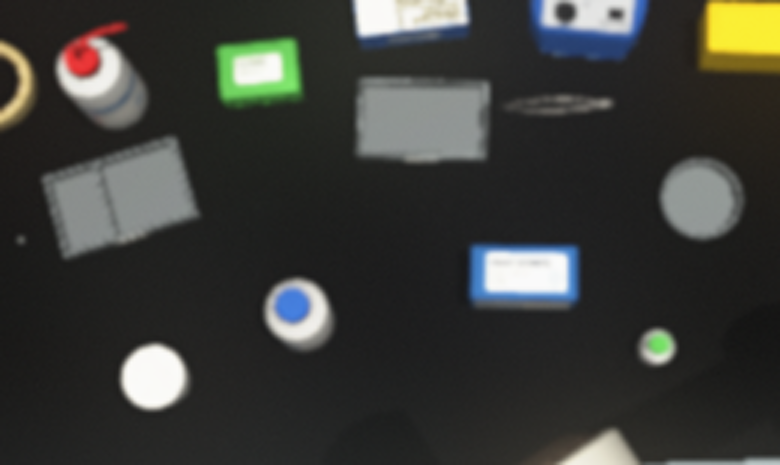

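The crop confirms the choices: blue/white carton, blue-capped large bottle, green-capped small bottle, plain white cup, and the rack's narrow bay on the left (+y). Next I refine the poses by fitting silhouettes of the known shapes.

```bash
cat > fit.py <<'E'
from h import *
from scipy.optimize import minimize
from scipy.spatial.transform import Rotation as Ro
t=np.linspace(0,2*np.pi,40)
def rev(*rz): return np.vstack([np.c_[r*np.cos(t),r*np.sin(t),0*t+z] for r,z in rz])
def box(a,b,h): return np.array([[x*a/2,y*b/2,z] for x in(-1,1) for y in(-1,1) for z in(0,h)])
S=dict(large_bottle=rev((31,0),(31,86),(18,115),(18,130)),small_bottle=rev((16.5,0),(16.5,38),(11.5,50),(11.5,58)),
 cup=rev((24.5,0),(28.5,54),(31.5,54),(31.5,65)),carton=box(56,110,70),bottle_rack=box(92,148,20),carton_tray=box(88,142,20),cup_dish=rev((44,0),(44,18)))
def proj(c,P):
    q=(P-c['xyz'])@Ro.from_quat(c['rotation']).as_matrix(); return np.c_[c['fx']*q[:,0]/q[:,2]+c['cx'],c['fy']*q[:,1]/q[:,2]+c['cy']]
K=4
def fit(c,name,x0,thr=60,z=0):
    P=S[name]; x0=np.array(x0,float)
    ctr=proj(c,np.array([[x0[0],x0[1],30.]]))[0]; o=(ctr-36).astype(int)
    g=c['pixels'].max(2)[o[1]:o[1]+72,o[0]:o[0]+72].astype(np.float32)
    m=(cv2.resize(g,None,fx=K,fy=K,interpolation=cv2.INTER_LINEAR)>thr).astype(np.uint8)
    def cost(v):
        a=v[2]*0.01; R=np.array([[np.cos(a),-np.sin(a),0],[np.sin(a),np.cos(a),0],[0,0,1]])
        q=(proj(c,P@R.T+[v[0],v[1],z])-o+.5)*K-.5
        h=cv2.convexHull(q.astype(np.float32)); s=np.zeros_like(m); cv2.fillConvexPoly(s,np.round(h*16).astype(np.int32),1,cv2.LINE_8,4)
        lim=cv2.dilate(s,np.ones((25,25)))
        return ((s!=m)&(lim>0)).sum()/s.sum()
    v=np.array([x0[0],x0[1],x0[2]*100])
    for st in (8,3): v=minimize(cost,v,method='Nelder-Mead',options=dict(initial_simplex=v+np.vstack([np.zeros(3),np.eye(3)*st]))).x
    return np.round(v[:2],1),round(v[2]/100,3),round(cost(v),3)
E
python3 - <<'E'
from fit import *
c=cam('top')
for n,x in dict(large_bottle=(430,114,0),small_bottle=(386,-260,0),cup=(366,258,0),carton=(460,-121,-.03),bottle_rack=(571,313,.28),carton_tray=(647,-20,-.03),cup_dish=(546,-321,0)).items():
    print(n,*fit(c,n,x))
s=read_state();R=Ro.from_quat(s['ee_rot']).as_matrix();print(np.round(R,3))
E
```

```text
large_bottle [430.9 116.1] 0.044 0.139
small_bottle [ 385.3 -260.7] 0.002 0.32
cup [369.1 265.9] -0.011 0.217
carton [ 464.  -122.8] -0.05 0.101
bottle_rack [572.3 314.3] 0.277 0.035
carton_tray [648.3 -19.1] -0.073 0.072
cup_dish [ 546.4 -321.7] 0.058 0.037
[[-0.96  -0.281 -0.   ]
 [-0.281  0.96   0.   ]
 [ 0.     0.    -1.   ]]
```

```bash
cat >> h.py <<'E'
def plan(*targets):
    from scipy.spatial.transform import Rotation as Ro
    s=read_state(); R=Ro.from_quat(s['ee_rot']).as_matrix(); a=np.arctan2(R[1,1],R[0,1])
    print('t',round(s['clock'],1),'tcp',np.round(s['position'],1),'ang',round(np.degrees(a),1),'w',round(s['gripper_width'],1),'gf',round(s['grasp_force'],1),'q',np.round(s['joints'],2))
    for x,y,z,ang in targets:
        d=(np.radians(ang)-a+np.pi/2)%np.pi-np.pi/2
        print('->',(x,y,z,ang),'delta',np.round(R.T@(np.array([x,y,z])-s['position']),1),'yaw',round(-d,3), 'or',round(-d+np.pi*np.sign(d),3))
E
python3 - <<'E'
from h import *
plan((385,-260,140,16),(385,-260,44,16))
E
```

```text
t 1.2 tcp [ 175.6 -599.8  256.3] ang 106.3 w 85.7 gf 0.0 q [-1.03  0.38  0.01  0.   -1.19 -0.26]
-> (385, -260, 140, 16) delta [-296.4  267.3  116.3] yaw -1.565 or 1.576
-> (385, -260, 44, 16) delta [-296.4  267.3  212.3] yaw -1.565 or 1.576
```

>>> {"fn": "apply_moves", "kwargs": {
  "rows": [
    {"hand": 0.6,"delta_pos": [-100,90,30],"yaw": -0.5},
    {"hand": 0.6,"delta_pos": [-200,180,60],"yaw": -1.0},
    {"hand": 0.6,"delta_pos": [-296,267,80],"yaw": -1.565},
    {"hand": 0.6,"delta_pos": [-296,267,80],"yaw": -1.565},
    {"hand": 0.6,"delta_pos": [-296,267,80],"yaw": -1.565},
    {"hand": 0.6,"delta_pos": [-296,267,80],"yaw": -1.565},
    {"hand": 0.6,"delta_pos": [-296,267,80],"yaw": -1.565},
    {"hand": 0.6,"delta_pos": [-296,267,80],"yaw": -1.565},
    {"hand": 0.6,"delta_pos": [-296,267,80],"yaw": -1.565},
    {"hand": 0.6,"delta_pos": [-296,267,80],"yaw": -1.565},
    {"hand": 0.6,"delta_pos": [-296,267,80],"yaw": -1.565},
    {"hand": 0.6,"delta_pos": [-296,267,80],"yaw": -1.565}
  ]
}}

```text
clock: 2.2
position: [385.7, -258.7, 176.2]
ee_rot: [0.782, -0.623, -0.0, 0.0]
contact_force: [-0.0, -1.3, 0.4]
gripper_width: 68.2
grasp_force: 0.0
```

>>> {"fn": "apply_moves", "kwargs": {
  "rows": [
    {"hand": 0.6,"delta_pos": [0,0,0],"yaw": 0},
    {"hand": 0.6,"delta_pos": [0,0,0],"yaw": 0}
  ]
}}

```text
clock: 2.37
position: [384.8, -260.3, 176.4]
ee_rot: [0.778, -0.629, 0.0, -0.0]
contact_force: [0.1, 1.0, -0.2]
gripper_width: 68.2
grasp_force: 0.0
```

```bash
python3 - <<'E'
from h import *
plan((385,-260,140,16),(385,-260,44,16))
c=cam('side'); im=c['pixels'][:,:,::-1]
r=nets.pinpoint('side','small_bottle')[:2]; print(r)
cv2.imwrite('pics/s1.png',cv2.resize(im[140:300,130:310],None,fx=3,fy=3))
E
```

```text
t 2.4 tcp [ 384.8 -260.3  176.4] ang -167.9 w 68.2 gf 0.0 q [-0.24  0.19 -0.49  0.   -0.89  0.45]
-> (385, -260, 140, 16) delta [-0.3 -0.2 36.4] yaw -0.068 or 3.073
-> (385, -260, 44, 16) delta [ -0.3  -0.2 132.4] yaw -0.068 or 3.073
[{'location': [245.4, 222.3], 'score': 0.73}]
```

View pics/s1.png

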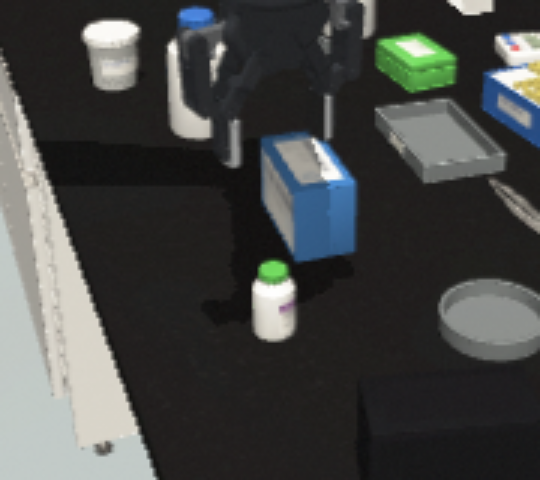

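The side view shows the open gripper centred over the green-capped bottle at about (245,222). Descending.

>>> {"fn": "apply_moves", "kwargs": {
  "rows": [
    {"hand": 0.6,"delta_pos": [0,-1,40],"yaw": -0.06},
    {"hand": 0.6,"delta_pos": [0,-1,75],"yaw": -0.06},
    {"hand": 0.6,"delta_pos": [0,-1,105],"yaw": -0.06},
    {"hand": 0.6,"delta_pos": [0,-1,125],"yaw": -0.06},
    {"hand": 0.6,"delta_pos": [0,-1,132],"yaw": -0.06},
    {"hand": 0.6,"delta_pos": [0,-1,132],"yaw": -0.06},
    {"hand": -0.6,"delta_pos": [0,-1,132],"yaw": -0.06},
    {"hand": -0.6,"delta_pos": [0,-1,132],"yaw": -0.06},
    {"hand": -0.6,"delta_pos": [0,-1,132],"yaw": -0.06},
    {"hand": -0.6,"delta_pos": [0,-1,132],"yaw": -0.06},
    {"hand": -0.6,"delta_pos": [0,-1,132],"yaw": -0.06},
    {"hand": -0.6,"delta_pos": [0,-1,132],"yaw": -0.06}
  ]
}}

```text
clock: 3.47
position: [386.6, -260.6, 46.0]
ee_rot: [0.797, -0.604, 0.002, -0.0]
contact_force: [-0.8, 0.1, 5.8]
gripper_width: 30.1
grasp_force: 59.2
```

>>> {"fn": "apply_moves", "kwargs": {
  "rows": [
    {"hand": -0.6,"delta_pos": [0,0,0],"yaw": 0},
    {"hand": -0.6,"delta_pos": [0,0,0],"yaw": 0},
    {"hand": -0.6,"delta_pos": [0,0,-10],"yaw": 0},
    {"hand": -0.6,"delta_pos": [0,0,-30],"yaw": 0},
    {"hand": -0.6,"delta_pos": [0,0,-60],"yaw": 0},
    {"hand": -0.6,"delta_pos": [0,0,-100],"yaw": 0},
    {"hand": -0.6,"delta_pos": [0,0,-140],"yaw": 0},
    {"hand": -0.6,"delta_pos": [0,0,-160],"yaw": 0},
    {"hand": -0.6,"delta_pos": [0,0,-160],"yaw": 0}
  ]
}}

```text
clock: 4.22
position: [388.5, -261.2, 210.7]
ee_rot: [0.797, -0.604, 0.007, -0.002]
contact_force: [0.6, -0.0, 0.1]
gripper_width: 30.0
grasp_force: 59.5
```

```bash
python3 - <<'E'
from h import *
plan((560,356,204,16),(560,356,100,16))
c=cam('side'); im=c['pixels'][:,:,::-1]
cv2.imwrite('pics/s2.png',cv2.resize(im[100:300,130:310],None,fx=3,fy=3))
E
```

```text
t 4.2 tcp [ 388.5 -261.2  210.7] ang -164.2 w 30.0 gf 59.5 q [-0.24  0.15 -0.44  0.   -0.96  0.52]
-> (560, 356, 204, 16) delta [-547.6 -332.5    6.1] yaw -0.004 or 3.137
-> (560, 356, 100, 16) delta [-548.4 -331.3  110.1] yaw -0.004 or 3.137
```

View pics/s2.png

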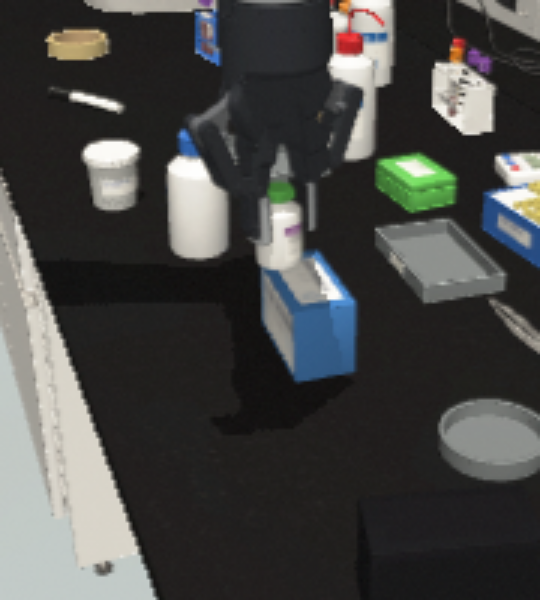

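Held upright; the side view shows it in the fingers at about (180,222). Carrying it to the narrow bay.

>>> {"fn": "apply_moves", "kwargs": {
  "rows": [
    {"hand": -0.6,"delta_pos": [-25,-15,0],"yaw": 0},
    {"hand": -0.6,"delta_pos": [-55,-33,0],"yaw": 0},
    {"hand": -0.6,"delta_pos": [-90,-54,0],"yaw": 0},
    {"hand": -0.6,"delta_pos": [-125,-75,0],"yaw": 0},
    {"hand": -0.6,"delta_pos": [-160,-97,0],"yaw": 0},
    {"hand": -0.6,"delta_pos": [-195,-118,0],"yaw": 0},
    {"hand": -0.6,"delta_pos": [-230,-139,0],"yaw": 0},
    {"hand": -0.6,"delta_pos": [-265,-161,0],"yaw": 0},
    {"hand": -0.6,"delta_pos": [-300,-182,0],"yaw": 0},
    {"hand": -0.6,"delta_pos": [-335,-203,0],"yaw": 0},
    {"hand": -0.6,"delta_pos": [-365,-221,0],"yaw": 0},
    {"hand": -0.6,"delta_pos": [-390,-236,0],"yaw": 0}
  ]
}}

```text
clock: 5.27
position: [506.9, 181.5, 203.1]
ee_rot: [0.797, -0.603, -0.0, 0.001]
contact_force: [0.8, 0.1, 0.1]
gripper_width: 30.4
grasp_force: 59.5
```

```bash
python3 - <<'E'
from h import *
plan((560,356,150,16),(560,356,60,16))
E
```

```text
t 5.3 tcp [506.9 181.5 203.1] ang -164.2 w 30.4 gf 59.5 q [ 0.64  0.29 -0.28 -0.   -1.   -0.37]
-> (560, 356, 150, 16) delta [-153.5  -98.6   52.9] yaw -0.004 or 3.138
-> (560, 356, 60, 16) delta [-153.5  -98.8  142.9] yaw -0.004 or 3.138
```

>>> {"fn": "apply_moves", "kwargs": {
  "rows": [
    {"hand": -0.6,"delta_pos": [-35,-22,0],"yaw": 0},
    {"hand": -0.6,"delta_pos": [-70,-44,0],"yaw": 0},
    {"hand": -0.6,"delta_pos": [-105,-66,15],"yaw": 0},
    {"hand": -0.6,"delta_pos": [-135,-86,35],"yaw": 0},
    {"hand": -0.6,"delta_pos": [-153,-98,60],"yaw": 0},
    {"hand": -0.6,"delta_pos": [-153,-98,90],"yaw": 0},
    {"hand": -0.6,"delta_pos": [-153,-98,110],"yaw": 0},
    {"hand": -0.6,"delta_pos": [-153,-98,115],"yaw": 0},
    {"hand": -0.6,"delta_pos": [-153,-98,115],"yaw": 0},
    {"hand": -0.6,"delta_pos": [-153,-98,115],"yaw": 0},
    {"hand": -0.6,"delta_pos": [-153,-98,115],"yaw": 0}
  ]
}}

```text
clock: 6.18
position: [561.2, 353.4, 91.2]
ee_rot: [0.797, -0.604, 0.0, -0.002]
contact_force: [1.3, -0.1, -0.5]
gripper_width: 30.2
grasp_force: 59.5
```

```bash
python3 - <<'E'
from h import *
plan((560,356,52,16))
E
```

```text
t 6.2 tcp [561.2 353.4  91.2] ang -164.3 w 30.2 gf 59.5 q [ 0.81  0.59 -0.09  0.   -0.89 -0.53]
-> (560, 356, 52, 16) delta [-2.8  0.5 39.2] yaw -0.005 or 3.136
```

>>> {"fn": "apply_moves", "kwargs": {
  "rows": [
    {"hand": -0.6,"delta_pos": [-3,0,15],"yaw": 0},
    {"hand": -0.6,"delta_pos": [-3,0,25],"yaw": 0},
    {"hand": -0.6,"delta_pos": [-3,0,33],"yaw": 0},
    {"hand": -0.6,"delta_pos": [-3,0,37],"yaw": 0},
    {"hand": -0.6,"delta_pos": [-3,0,39],"yaw": 0},
    {"hand": -0.6,"delta_pos": [-3,0,39],"yaw": 0}
  ]
}}

```text
clock: 6.68
position: [559.6, 355.8, 50.6]
ee_rot: [0.797, -0.604, 0.0, -0.0]
contact_force: [0.9, 0.3, -0.7]
gripper_width: 30.3
grasp_force: 59.5
```

```bash
python3 - <<'E'
from h import *
plan((560,356,52,16)); print(read_state()['contact_force'])
E
```

```text
t 6.7 tcp [559.6 355.8  50.6] ang -164.3 w 30.3 gf 59.5 q [ 0.81  0.64 -0.12  0.   -0.81 -0.54]
-> (560, 356, 52, 16) delta [-0.1 -0.4 -1.4] yaw -0.005 or 3.136
[ 0.92411276  0.26294464 -0.66185924]
```

No contact yet. I'll lower it slowly until the floor is felt.

>>> {"fn": "apply_moves", "kwargs": {
  "rows": [
    {"hand": -0.6,"delta_pos": [0,0,1],"yaw": 0},
    {"hand": -0.6,"delta_pos": [0,0,2],"yaw": 0},
    {"hand": -0.6,"delta_pos": [0,0,2],"yaw": 0}
  ]
}}

```text
clock: 6.93
position: [559.9, 356.2, 50.1]
ee_rot: [0.797, -0.604, 0.0, -0.001]
contact_force: [-2.2, -1.3, 4.8]
gripper_width: 30.0
grasp_force: 60.1
```

Contact at about 5 N. Releasing part way and backing up.

>>> {"fn": "apply_moves", "kwargs": {
  "rows": [
    {"hand": -0.1,"delta_pos": [0,0,0],"yaw": 0},
    {"hand": 0.1,"delta_pos": [0,0,0],"yaw": 0},
    {"hand": 0.1,"delta_pos": [0,0,0],"yaw": 0},
    {"hand": 0.1,"delta_pos": [0,0,0],"yaw": 0},
    {"hand": 0.1,"delta_pos": [0,0,-15],"yaw": 0},
    {"hand": 0.1,"delta_pos": [0,0,-40],"yaw": 0},
    {"hand": 0.4,"delta_pos": [0,0,-80],"yaw": 0},
    {"hand": 1,"delta_pos": [0,0,-120],"yaw": 0},
    {"hand": 1,"delta_pos": [0,0,-150],"yaw": 0},
    {"hand": 1,"delta_pos": [0,0,-160],"yaw": 0}
  ]
}}

```text
clock: 7.77
position: [561.5, 357.2, 214.9]
ee_rot: [0.797, -0.604, 0.002, -0.005]
contact_force: [-0.7, 0.3, 0.6]
gripper_width: 85.3
grasp_force: 0.0
```

```bash
python3 - <<'E'
from fit import *
plan((431,115,200,90),(431,115,88,90))
c=cam('top'); 
print(nets.pinpoint('top','small_bottle')[:1])
E
```

```text
t 7.8 tcp [561.5 357.2 214.9] ang -164.3 w 85.3 gf 0.0 q [ 0.81  0.48  0.05  0.   -1.13 -0.54]
-> (431, 115, 200, 90) delta [197.8 191.5  12.3] yaw -1.296 or 1.846
-> (431, 115, 88, 90) delta [198.2 192.6 124.3] yaw -1.296 or 1.846
[{'location': [187.4, 119.3], 'score': 0.42}]
```

>>> {"fn": "apply_moves", "kwargs": {
  "rows": [
    {"hand": 1,"delta_pos": [35,34,0],"yaw": -0.12},
    {"hand": 1,"delta_pos": [70,68,0],"yaw": -0.24},
    {"hand": 1,"delta_pos": [105,102,0],"yaw": -0.36},
    {"hand": 1,"delta_pos": [140,136,0],"yaw": -0.48},
    {"hand": 1,"delta_pos": [175,170,0],"yaw": -0.6},
    {"hand": 1,"delta_pos": [198,192,0],"yaw": -0.72},
    {"hand": 1,"delta_pos": [198,192,0],"yaw": -0.84},
    {"hand": 1,"delta_pos": [198,192,0],"yaw": -0.96},
    {"hand": 1,"delta_pos": [198,192,0],"yaw": -1.08},
    {"hand": 1,"delta_pos": [198,192,0],"yaw": -1.2},
    {"hand": 1,"delta_pos": [198,192,0],"yaw": -1.3},
    {"hand": 1,"delta_pos": [198,192,0],"yaw": -1.3}
  ]
}}

```text
clock: 8.87
position: [427.1, 112.6, 206.4]
ee_rot: [1.0, 0.002, -0.002, 0.001]
contact_force: [-0.1, 0.0, 0.4]
gripper_width: 85.1
grasp_force: 0.0
```

>>> {"fn": "apply_moves", "kwargs": {
  "rows": [
    {"hand": 1,"delta_pos": [0,0,0],"yaw": 0},
    {"hand": 1,"delta_pos": [0,0,0],"yaw": 0}
  ]
}}

```text
clock: 9.03
position: [427.7, 113.0, 207.3]
ee_rot: [1.0, 0.0, -0.001, 0.001]
contact_force: [-0.8, 0.4, 0.5]
gripper_width: 85.5
grasp_force: 0.0
```

```bash
python3 - <<'E'
from fit import *
plan((431,115,90,90))
c=cam('side'); im=c['pixels'][:,:,::-1]
cv2.imwrite('pics/s3.png',cv2.resize(im[60:230,110:310],None,fx=3,fy=3))
c=cam('top')
print(fit(c,'bottle_rack',(572,314,.28)))
print(proj(c,np.array([[560,356,54.]])),proj(c,np.array([[560,356,0.]])))
E
```

```text
t 9.0 tcp [427.7 113.  207.3] ang -89.9 w 85.5 gf 0.0 q [ 0.63  0.12 -0.49 -0.   -0.96  0.94]
-> (431, 115, 90, 90) delta [  3.5  -2.1 117.3] yaw 0.001 or -3.141
(array([573.1, 316.3]), np.float64(0.282), np.float64(0.161))
[[118.07362427 186.41556874]] [[122.76723832 189.85155758]]
```

View pics/s3.png

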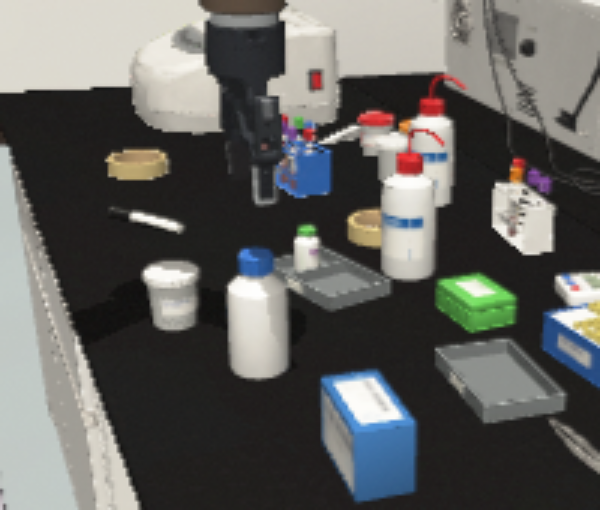

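The side view shows the small bottle upright in the narrow bay at about (143,212), and the gripper above the large bottle's blue cap at about (147,195). Descending.

>>> {"fn": "apply_moves", "kwargs": {
  "rows": [
    {"hand": 1,"delta_pos": [3,-2,20],"yaw": 0},
    {"hand": 1,"delta_pos": [3,-2,40],"yaw": 0},
    {"hand": 1,"delta_pos": [3,-2,60],"yaw": 0},
    {"hand": 1,"delta_pos": [3,-2,80],"yaw": 0},
    {"hand": 1,"delta_pos": [3,-2,100],"yaw": 0},
    {"hand": 1,"delta_pos": [3,-2,112],"yaw": 0},
    {"hand": 1,"delta_pos": [3,-2,117],"yaw": 0},
    {"hand": 1,"delta_pos": [3,-2,117],"yaw": 0}
  ]
}}

```text
clock: 9.8
position: [430.7, 114.9, 90.2]
ee_rot: [1.0, 0.001, -0.001, 0.001]
contact_force: [0.1, 0.1, 1.2]
gripper_width: 85.3
grasp_force: 0.0
```

>>> {"fn": "apply_moves", "kwargs": {
  "rows": [
    {"hand": 0.1,"delta_pos": [0,0,0],"yaw": 0},
    {"hand": 0.1,"delta_pos": [0,0,0],"yaw": 0},
    {"hand": 0.1,"delta_pos": [0,0,0],"yaw": 0},
    {"hand": 0.1,"delta_pos": [0,0,0],"yaw": 0},
    {"hand": 0.1,"delta_pos": [0,0,0],"yaw": 0},
    {"hand": 0.1,"delta_pos": [0,0,0],"yaw": 0}
  ]
}}

```text
clock: 10.3
position: [431.9, 115.5, 92.8]
ee_rot: [1.0, 0.002, 0.001, -0.001]
contact_force: [-1.3, -1.0, 6.6]
gripper_width: 59.1
grasp_force: 64.3
```

>>> {"fn": "apply_moves", "kwargs": {
  "rows": [
    {"hand": 0,"delta_pos": [0,0,0],"yaw": 0},
    {"hand": 0,"delta_pos": [0,0,-8],"yaw": 0},
    {"hand": 0,"delta_pos": [0,0,-20],"yaw": 0},
    {"hand": 0,"delta_pos": [0,0,-40],"yaw": 0},
    {"hand": 0,"delta_pos": [0,0,-60],"yaw": 0},
    {"hand": 0,"delta_pos": [0,0,-80],"yaw": 0},
    {"hand": 0,"delta_pos": [0,0,-85],"yaw": 0},
    {"hand": 0,"delta_pos": [0,0,-85],"yaw": 0}
  ]
}}

```text
clock: 10.97
position: [431.7, 115.8, 177.8]
ee_rot: [1.0, 0.002, 0.002, -0.001]
contact_force: [0.3, 0.0, -3.3]
gripper_width: 58.8
grasp_force: 65.7
```

```bash
python3 - <<'E'
from fit import *
plan((580,287,175,90),(580,287,100,90)); print(read_state()['contact_force'])
c=cam('side'); im=c['pixels'][:,:,::-1]
cv2.imwrite('pics/s4.png',cv2.resize(im[60:230,110:310],None,fx=3,fy=3))
E
```

```text
t 11.0 tcp [431.7 115.8 177.8] ang -89.8 w 58.8 gf 65.7 q [ 0.63  0.16 -0.53 -0.   -0.88  0.95]
-> (580, 287, 175, 90) delta [ 148.8 -170.8    3.8] yaw 0.003 or -3.139
-> (580, 287, 100, 90) delta [ 148.6 -170.6   78.8] yaw 0.003 or -3.139
[ 0.27319745  0.02445248 -3.25766808]
```

View pics/s4.png

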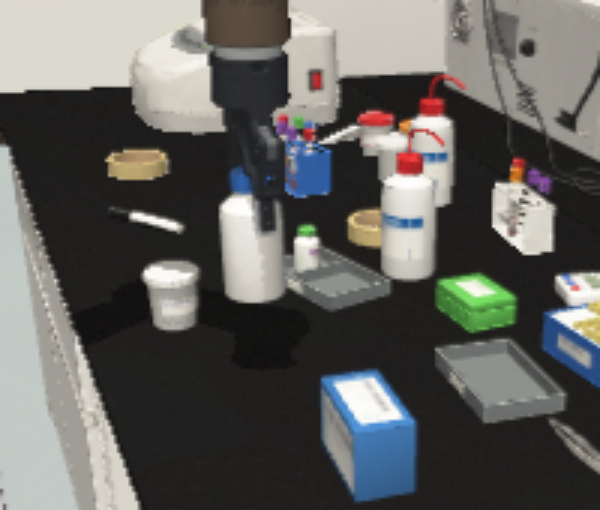

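Held at about (140,195), with a slight lean that the tray floor will straighten out. Carrying it to the wide bay.

>>> {"fn": "apply_moves", "kwargs": {
  "rows": [
    {"hand": 0,"delta_pos": [15,-17,0],"yaw": 0},
    {"hand": 0,"delta_pos": [33,-38,0],"yaw": 0},
    {"hand": 0,"delta_pos": [54,-62,0],"yaw": 0},
    {"hand": 0,"delta_pos": [76,-87,0],"yaw": 0},
    {"hand": 0,"delta_pos": [98,-112,0],"yaw": 0},
    {"hand": 0,"delta_pos": [118,-136,0],"yaw": 0},
    {"hand": 0,"delta_pos": [135,-155,0],"yaw": 0},
    {"hand": 0,"delta_pos": [146,-167,10],"yaw": 0},
    {"hand": 0,"delta_pos": [149,-171,25],"yaw": 0},
    {"hand": 0,"delta_pos": [149,-171,40],"yaw": 0},
    {"hand": 0,"delta_pos": [149,-171,50],"yaw": 0},
    {"hand": 0,"delta_pos": [149,-171,50],"yaw": 0}
  ]
}}

```text
clock: 12.02
position: [577.2, 285.2, 121.2]
ee_rot: [1.0, 0.001, -0.004, 0.003]
contact_force: [-1.3, -0.8, -3.0]
gripper_width: 58.9
grasp_force: 65.6
```

>>> {"fn": "apply_moves", "kwargs": {
  "rows": [
    {"hand": 0,"delta_pos": [0,0,0],"yaw": 0}
  ]
}}

```text
clock: 12.1
position: [578.9, 286.0, 124.6]
ee_rot: [1.0, 0.002, -0.001, 0.001]
contact_force: [-0.4, 0.5, -2.3]
gripper_width: 59.0
grasp_force: 65.6
```

```bash
python3 - <<'E'
from fit import *
plan((580,287,97,90))
E
```

```text
t 12.1 tcp [578.9 286.  124.6] ang -89.8 w 59.0 gf 65.6 q [ 0.71  0.53 -0.1   0.   -0.94  0.86]
-> (580, 287, 97, 90) delta [ 1.2 -1.  27.6] yaw 0.003 or -3.138
```

>>> {"fn": "apply_moves", "kwargs": {
  "rows": [
    {"hand": 0,"delta_pos": [-1,-1,10],"yaw": 0},
    {"hand": 0,"delta_pos": [-1,-1,18],"yaw": 0},
    {"hand": 0,"delta_pos": [-1,-1,23],"yaw": 0},
    {"hand": 0,"delta_pos": [-1,-1,26],"yaw": 0},
    {"hand": 0,"delta_pos": [-1,-1,28],"yaw": 0},
    {"hand": 0,"delta_pos": [-1,-1,28],"yaw": 0},
    {"hand": 0,"delta_pos": [-1,-1,28],"yaw": 0}
  ]
}}

```text
clock: 12.68
position: [578.8, 287.8, 98.5]
ee_rot: [1.0, 0.002, 0.0, -0.0]
contact_force: [-0.4, -0.5, -2.5]
gripper_width: 59.3
grasp_force: 65.6
```

>>> {"fn": "apply_moves", "kwargs": {
  "rows": [
    {"hand": 0,"delta_pos": [0,0,1],"yaw": 0},
    {"hand": 0,"delta_pos": [0,0,2],"yaw": 0},
    {"hand": 0,"delta_pos": [0,0,3],"yaw": 0},
    {"hand": 0,"delta_pos": [0,0,3],"yaw": 0}
  ]
}}

```text
clock: 13.02
position: [579.1, 288.0, 96.9]
ee_rot: [1.0, 0.002, 0.001, -0.0]
contact_force: [-1.2, -0.7, 4.4]
gripper_width: 58.9
grasp_force: 66.3
```

>>> {"fn": "apply_moves", "kwargs": {
  "rows": [
    {"hand": 0,"delta_pos": [0,0,1],"yaw": 0},
    {"hand": 0,"delta_pos": [0,0,2],"yaw": 0},
    {"hand": 0,"delta_pos": [0,0,2],"yaw": 0}
  ]
}}

```text
clock: 13.27
position: [579.5, 288.0, 96.9]
ee_rot: [1.0, 0.002, 0.001, -0.0]
contact_force: [-3.6, -1.8, 11.7]
gripper_width: 59.2
grasp_force: 67.1
```

```bash
python3 - <<'E'
from fit import *
plan()
c=cam('side'); im=c['pixels'][:,:,::-1]
cv2.imwrite('pics/s5.png',cv2.resize(im[60:200,150:310],None,fx=4,fy=4,interpolation=cv2.INTER_CUBIC))
E
```

```text
t 13.3 tcp [579.5 288.   96.9] ang -89.7 w 59.2 gf 67.1 q [ 0.71  0.56 -0.13  0.   -0.88  0.86]
```

View pics/s5.png

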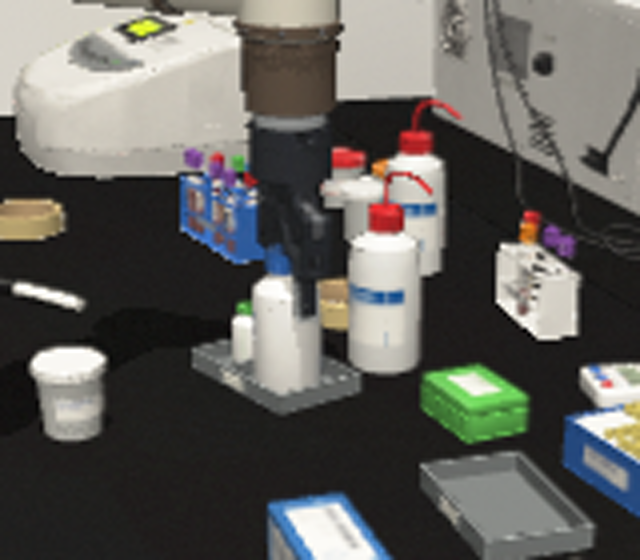

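The large bottle stands in the wide bay at about (155,222) with the wash bottle untouched. Releasing.

>>> {"fn": "apply_moves", "kwargs": {
  "rows": [
    {"hand": 0.6,"delta_pos": [0,0,-3],"yaw": 0},
    {"hand": 1,"delta_pos": [0,0,-3],"yaw": 0},
    {"hand": 1,"delta_pos": [0,0,-3],"yaw": 0},
    {"hand": 1,"delta_pos": [0,0,-3],"yaw": 0},
    {"hand": 1,"delta_pos": [0,0,-10],"yaw": 0},
    {"hand": 1,"delta_pos": [0,0,-30],"yaw": 0},
    {"hand": 1,"delta_pos": [0,0,-60],"yaw": 0},
    {"hand": 1,"delta_pos": [0,0,-100],"yaw": 0},
    {"hand": 1,"delta_pos": [0,0,-110],"yaw": 0},
    {"hand": 1,"delta_pos": [0,0,-110],"yaw": 0}
  ]
}}

```text
clock: 14.15
position: [580.7, 289.0, 208.9]
ee_rot: [1.0, 0.002, 0.004, -0.003]
contact_force: [0.7, -0.6, 0.2]
gripper_width: 85.3
grasp_force: 0.0
```

```bash
python3 - <<'E'
from fit import *
plan((369,264,200,90),(369,264,60,90))
E
```

```text
t 14.2 tcp [580.7 289.  208.9] ang -89.8 w 85.3 gf 0.0 q [ 0.71  0.45 -0.01  0.   -1.1   0.86]
-> (369, 264, 200, 90) delta [-211.9   24.3    7. ] yaw 0.004 or -3.138
-> (369, 264, 60, 90) delta [-213.1   25.   146.9] yaw 0.004 or -3.138
```

>>> {"fn": "apply_moves", "kwargs": {
  "rows": [
    {"hand": 1,"delta_pos": [-40,5,0],"yaw": 0},
    {"hand": 1,"delta_pos": [-80,10,0],"yaw": 0},
    {"hand": 1,"delta_pos": [-120,14,0],"yaw": 0},
    {"hand": 1,"delta_pos": [-160,18,20],"yaw": 0},
    {"hand": 1,"delta_pos": [-195,22,40],"yaw": 0},
    {"hand": 1,"delta_pos": [-212,24,60],"yaw": 0},
    {"hand": 1,"delta_pos": [-212,24,70],"yaw": 0},
    {"hand": 1,"delta_pos": [-212,24,70],"yaw": 0},
    {"hand": 1,"delta_pos": [-212,24,70],"yaw": 0}
  ]
}}

```text
clock: 14.9
position: [366.8, 263.2, 133.2]
ee_rot: [1.0, 0.002, -0.0, 0.0]
contact_force: [-0.3, 0.4, -0.3]
gripper_width: 85.6
grasp_force: 0.0
```

```bash
python3 - <<'E'
from fit import *
plan((369,264,60,90))
c=cam('top');print(fit(c,'large_bottle',(579,288,0)))
E
```

```text
t 14.9 tcp [366.8 263.2 133.2] ang -89.8 w 85.6 gf 0.0 q [ 0.98  0.23 -0.57  0.   -0.77  0.59]
-> (369, 264, 60, 90) delta [ 2.2 -0.8 73.2] yaw 0.004 or -3.138
(array([582.4, 291.7]), np.float64(0.05), np.float64(0.556))
```

>>> {"fn": "apply_moves", "kwargs": {
  "rows": [
    {"hand": 1,"delta_pos": [2,-1,25],"yaw": 0},
    {"hand": 1,"delta_pos": [2,-1,45],"yaw": 0},
    {"hand": 1,"delta_pos": [2,-1,60],"yaw": 0},
    {"hand": 1,"delta_pos": [2,-1,70],"yaw": 0},
    {"hand": 1,"delta_pos": [2,-1,74],"yaw": 0},
    {"hand": 1,"delta_pos": [2,-1,74],"yaw": 0},
    {"hand": 0.1,"delta_pos": [2,-1,74],"yaw": 0},
    {"hand": 0.1,"delta_pos": [2,-1,74],"yaw": 0},
    {"hand": 0.1,"delta_pos": [2,-1,74],"yaw": 0},
    {"hand": 0.1,"delta_pos": [2,-1,74],"yaw": 0},
    {"hand": 0.1,"delta_pos": [2,-1,74],"yaw": 0},
    {"hand": 0.1,"delta_pos": [2,-1,74],"yaw": 0}
  ]
}}

```text
clock: 15.95
position: [369.4, 264.8, 60.7]
ee_rot: [1.0, 0.002, 0.001, -0.001]
contact_force: [-0.7, -1.3, 6.7]
gripper_width: 61.0
grasp_force: 64.2
```

>>> {"fn": "apply_moves", "kwargs": {
  "rows": [
    {"hand": 0.1,"delta_pos": [0,0,-8],"yaw": 0},
    {"hand": 0.1,"delta_pos": [0,0,-20],"yaw": 0},
    {"hand": 0.1,"delta_pos": [0,0,-45],"yaw": 0},
    {"hand": 0.1,"delta_pos": [0,0,-75],"yaw": 0},
    {"hand": 0.1,"delta_pos": [0,0,-105],"yaw": 0},
    {"hand": 0.1,"delta_pos": [0,0,-120],"yaw": 0},
    {"hand": 0.1,"delta_pos": [0,0,-120],"yaw": 0}
  ]
}}

```text
clock: 16.53
position: [370.2, 265.9, 184.0]
ee_rot: [1.0, 0.002, 0.003, -0.004]
contact_force: [-0.5, -0.7, -0.8]
gripper_width: 61.1
grasp_force: 65.0
```

```bash
python3 - <<'E'
from fit import *
plan((546,-321,180,90),(546,-321,80,90))
c=cam('side'); im=c['pixels'][:,:,::-1]
cv2.imwrite('pics/s6.png',cv2.resize(im[60:230,110:310],None,fx=3,fy=3,interpolation=cv2.INTER_CUBIC))
E
```

```text
t 16.5 tcp [370.2 265.9 184. ] ang -89.8 w 61.1 gf 65.0 q [ 0.98  0.17 -0.5   0.   -0.89  0.59]
-> (546, -321, 180, 90) delta [1.735e+02 5.876e+02 4.000e-01] yaw 0.004 or -3.138
-> (546, -321, 80, 90) delta [172.8 588.4 100.4] yaw 0.004 or -3.138
```

View pics/s6.png

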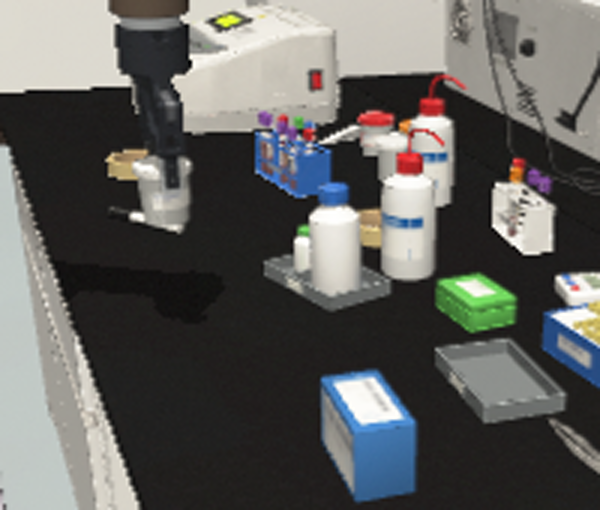

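The cup is held at about (125,164), and both bottles stand upright in the rack. Carrying the cup to the dish.

>>> {"fn": "apply_moves", "kwargs": {
  "rows": [
    {"hand": 0.1,"delta_pos": [5,18,0],"yaw": 0},
    {"hand": 0.1,"delta_pos": [13,45,0],"yaw": 0},
    {"hand": 0.1,"delta_pos": [24,80,0],"yaw": 0},
    {"hand": 0.1,"delta_pos": [35,119,0],"yaw": 0},
    {"hand": 0.1,"delta_pos": [46,158,0],"yaw": 0},
    {"hand": 0.1,"delta_pos": [58,197,0],"yaw": 0},
    {"hand": 0.1,"delta_pos": [69,236,0],"yaw": 0},
    {"hand": 0.1,"delta_pos": [81,275,0],"yaw": 0},
    {"hand": 0.1,"delta_pos": [92,314,0],"yaw": 0},
    {"hand": 0.1,"delta_pos": [104,353,0],"yaw": 0},
    {"hand": 0.1,"delta_pos": [115,390,0],"yaw": 0},
    {"hand": 0.1,"delta_pos": [124,420,0],"yaw": 0}
  ]
}}

```text
clock: 17.58
position: [493.5, -158.0, 177.9]
ee_rot: [1.0, 0.001, -0.001, -0.0]
contact_force: [0.5, -0.4, -0.7]
gripper_width: 61.4
grasp_force: 65.0
```

```bash
python3 - <<'E'
from fit import *
plan((546,-321,180,90),(546,-321,90,90))
E
```

```text
t 17.6 tcp [ 493.5 -158.   177.9] ang -89.9 w 61.4 gf 65.0 q [ 0.    0.28 -0.36 -0.   -0.93  1.57]
-> (546, -321, 180, 90) delta [ 52.3 163.   -2.3] yaw 0.001 or -3.14
-> (546, -321, 90, 90) delta [ 52.5 163.1  87.7] yaw 0.001 or -3.14
```

>>> {"fn": "apply_moves", "kwargs": {
  "rows": [
    {"hand": 0.1,"delta_pos": [10,30,0],"yaw": 0},
    {"hand": 0.1,"delta_pos": [22,68,0],"yaw": 0},
    {"hand": 0.1,"delta_pos": [33,104,0],"yaw": 0},
    {"hand": 0.1,"delta_pos": [43,136,15],"yaw": 0},
    {"hand": 0.1,"delta_pos": [50,156,35],"yaw": 0},
    {"hand": 0.1,"delta_pos": [52,163,55],"yaw": 0},
    {"hand": 0.1,"delta_pos": [52,163,75],"yaw": 0},
    {"hand": 0.1,"delta_pos": [52,163,85],"yaw": 0},
    {"hand": 0.1,"delta_pos": [52,163,85],"yaw": 0},
    {"hand": 0.1,"delta_pos": [52,163,85],"yaw": 0}
  ]
}}

```text
clock: 18.42
position: [546.2, -318.0, 93.6]
ee_rot: [1.0, 0.002, -0.001, -0.0]
contact_force: [0.1, 1.1, 0.3]
gripper_width: 61.1
grasp_force: 65.0
```

```bash
python3 - <<'E'
from fit import *
plan((546,-321,66,90)); print(read_state()['contact_force'])
E
```

```text
t 18.4 tcp [ 546.2 -318.    93.6] ang -89.8 w 61.1 gf 65.0 q [-0.27  0.55 -0.17  0.   -0.86  1.85]
-> (546, -321, 66, 90) delta [-0.1  3.  27.6] yaw 0.004 or -3.138
[0.06991134 1.11367724 0.25689233]
```

>>> {"fn": "apply_moves", "kwargs": {
  "rows": [
    {"hand": 0.1,"delta_pos": [0,3,10],"yaw": 0},
    {"hand": 0.1,"delta_pos": [0,3,18],"yaw": 0},
    {"hand": 0.1,"delta_pos": [0,3,24],"yaw": 0},
    {"hand": 0.1,"delta_pos": [0,3,28],"yaw": 0},
    {"hand": 0.1,"delta_pos": [0,3,29],"yaw": 0},
    {"hand": 0.1,"delta_pos": [0,3,30],"yaw": 0},
    {"hand": 0.1,"delta_pos": [0,3,30],"yaw": 0}
  ]
}}

```text
clock: 19.0
position: [546.7, -321.2, 64.9]
ee_rot: [1.0, 0.002, 0.0, 0.0]
contact_force: [-0.7, 2.0, 2.7]
gripper_width: 61.4
grasp_force: 65.1
```

Contact is starting. I'll press 2 mm more so it sits flat, then release.

>>> {"fn": "apply_moves", "kwargs": {
  "rows": [
    {"hand": 0.1,"delta_pos": [0,0,1],"yaw": 0},
    {"hand": 0.1,"delta_pos": [0,0,2],"yaw": 0},
    {"hand": 0.1,"delta_pos": [0,0,2],"yaw": 0},
    {"hand": 0.6,"delta_pos": [0,0,0],"yaw": 0},
    {"hand": 1,"delta_pos": [0,0,0],"yaw": 0},
    {"hand": 1,"delta_pos": [0,0,0],"yaw": 0},
    {"hand": 1,"delta_pos": [0,0,0],"yaw": 0},
    {"hand": 1,"delta_pos": [0,0,-15],"yaw": 0},
    {"hand": 1,"delta_pos": [0,0,-45],"yaw": 0},
    {"hand": 1,"delta_pos": [0,0,-80],"yaw": 0},
    {"hand": 1,"delta_pos": [0,0,-110],"yaw": 0},
    {"hand": 1,"delta_pos": [0,0,-110],"yaw": 0}
  ]
}}

```text
clock: 20.0
position: [550.0, -323.1, 181.7]
ee_rot: [1.0, 0.002, 0.006, 0.003]
contact_force: [0.7, -0.1, 0.5]
gripper_width: 85.4
grasp_force: 0.0
```

```bash
python3 - <<'E'
from fit import *
plan((463,-122,160,-2.5),(463,-122,52,-2.5))
E
```

```text
t 20.0 tcp [ 550.  -323.1  181.7] ang -89.7 w 85.4 gf 0.0 q [-0.28  0.46 -0.07  0.   -1.03  1.85]
-> (463, -122, 160, -2.5) delta [ -86.4 -201.6   19.4] yaw -1.523 or 1.619
-> (463, -122, 52, -2.5) delta [ -87.7 -202.3  127.4] yaw -1.523 or 1.619
```

>>> {"fn": "apply_moves", "kwargs": {
  "rows": [
    {"hand": 1,"delta_pos": [-15,-35,0],"yaw": 0.12},
    {"hand": 1,"delta_pos": [-30,-70,0],"yaw": 0.24},
    {"hand": 1,"delta_pos": [-45,-105,0],"yaw": 0.36},
    {"hand": 1,"delta_pos": [-60,-140,0],"yaw": 0.48},
    {"hand": 1,"delta_pos": [-75,-175,0],"yaw": 0.6},
    {"hand": 1,"delta_pos": [-86,-202,0],"yaw": 0.72},
    {"hand": 1,"delta_pos": [-86,-202,10],"yaw": 0.84},
    {"hand": 1,"delta_pos": [-86,-202,20],"yaw": 0.96},
    {"hand": 1,"delta_pos": [-86,-202,20],"yaw": 1.08},
    {"hand": 1,"delta_pos": [-86,-202,20],"yaw": 1.2},
    {"hand": 1,"delta_pos": [-86,-202,20],"yaw": 1.32},
    {"hand": 1,"delta_pos": [-86,-202,20],"yaw": 1.44}
  ]
}}

```text
clock: 21.0
position: [459.9, -119.6, 153.9]
ee_rot: [0.751, -0.66, -0.0, 0.0]
contact_force: [-0.5, -0.4, -1.2]
gripper_width: 85.6
grasp_force: 0.0
```

>>> {"fn": "apply_moves", "kwargs": {
  "rows": [
    {"hand": 1,"delta_pos": [0,0,0],"yaw": 0.12},
    {"hand": 1,"delta_pos": [0,0,0],"yaw": 0.18},
    {"hand": 1,"delta_pos": [0,0,0],"yaw": 0.18},
    {"hand": 1,"delta_pos": [0,0,0],"yaw": 0.18}
  ]
}}

```text
clock: 21.33
position: [459.9, -119.7, 154.0]
ee_rot: [-0.691, 0.723, 0.0, -0.0]
contact_force: [-0.4, 0.0, -0.1]
gripper_width: 85.5
grasp_force: 0.0
```

```bash
python3 - <<'E'
from fit import *
plan((463,-122,54,-2.5))
c=cam('side'); im=c['pixels'][:,:,::-1]
cv2.imwrite('pics/s7.png',cv2.resize(im[100:300,130:330],None,fx=3,fy=3,interpolation=cv2.INTER_CUBIC))
c=cam('top');print(fit(c,'cup',(546,-321,0)))
E
```

```text
t 21.3 tcp [ 459.9 -119.7  154. ] ang 177.5 w 85.5 gf 0.0 q [ 0.09  0.24 -0.49 -0.   -0.84 -0.13]
-> (463, -122, 54, -2.5) delta [  2.2  -3.2 100. ] yaw -0.001 or 3.141
(array([ 552.6, -325.2]), np.float64(0.04), np.float64(0.471))
```

View pics/s7.png

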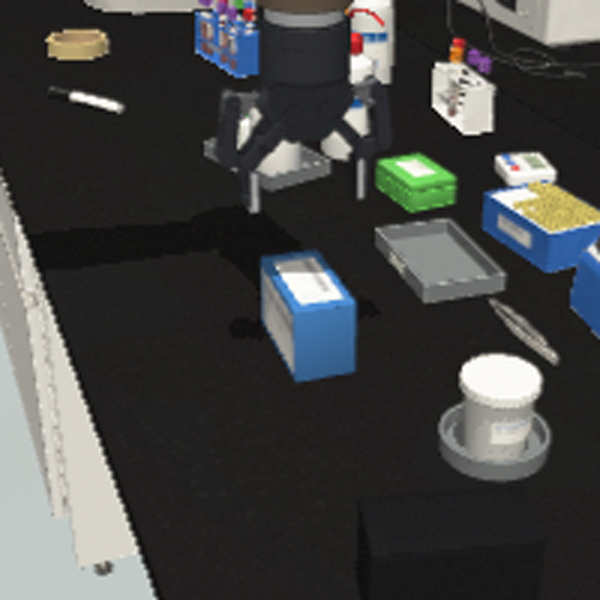

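The cup is upright in the dish at about (237,297), and the gripper is centred over the blue carton at about (205,233). Gripping the carton.

>>> {"fn": "apply_moves", "kwargs": {
  "rows": [
    {"hand": 1,"delta_pos": [2,-3,30],"yaw": 0},
    {"hand": 1,"delta_pos": [2,-3,60],"yaw": 0},
    {"hand": 1,"delta_pos": [2,-3,80],"yaw": 0},
    {"hand": 1,"delta_pos": [2,-3,95],"yaw": 0},
    {"hand": 1,"delta_pos": [2,-3,101],"yaw": 0},
    {"hand": 1,"delta_pos": [2,-3,101],"yaw": 0},
    {"hand": 0,"delta_pos": [2,-3,101],"yaw": 0},
    {"hand": 0,"delta_pos": [2,-3,101],"yaw": 0},
    {"hand": 0,"delta_pos": [2,-3,101],"yaw": 0},
    {"hand": 0,"delta_pos": [2,-3,101],"yaw": 0},
    {"hand": 0,"delta_pos": [2,-3,101],"yaw": 0},
    {"hand": 0,"delta_pos": [2,-3,101],"yaw": 0}
  ]
}}

```text
clock: 22.43
position: [463.8, -121.7, 54.6]
ee_rot: [-0.691, 0.723, -0.001, 0.001]
contact_force: [-0.3, 2.1, 5.5]
gripper_width: 54.5
grasp_force: 64.0
```

>>> {"fn": "apply_moves", "kwargs": {
  "rows": [
    {"hand": 0,"delta_pos": [0,0,-8],"yaw": 0},
    {"hand": 0,"delta_pos": [0,0,-20],"yaw": 0},
    {"hand": 0,"delta_pos": [0,0,-40],"yaw": 0},
    {"hand": 0,"delta_pos": [0,0,-60],"yaw": 0},
    {"hand": 0,"delta_pos": [0,0,-70],"yaw": 0},
    {"hand": 0,"delta_pos": [0,0,-70],"yaw": 0},
    {"hand": 0,"delta_pos": [0,0,-70],"yaw": 0}
  ]
}}

```text
clock: 23.02
position: [462.7, -121.7, 123.8]
ee_rot: [-0.691, 0.723, -0.0, 0.001]
contact_force: [0.3, -0.0, -2.4]
gripper_width: 54.3
grasp_force: 63.4
```

```bash
python3 - <<'E'
from fit import *
plan((648,-19,124,-3.2),(648,-19,85,-3.2))
c=cam('side'); im=c['pixels'][:,:,::-1]
cv2.imwrite('pics/s8.png',cv2.resize(im[100:270,150:330],None,fx=3,fy=3,interpolation=cv2.INTER_CUBIC))
E
```

```text
t 23.0 tcp [ 462.7 -121.7  123.8] ang 177.3 w 54.3 gf 63.4 q [ 0.08  0.29 -0.52 -0.   -0.76 -0.13]
-> (648, -19, 124, -3.2) delta [-111.2 -180.3    0. ] yaw 0.009 or -3.132
-> (648, -19, 85, -3.2) delta [-111.2 -180.3   39. ] yaw 0.009 or -3.132
```

View pics/s8.png

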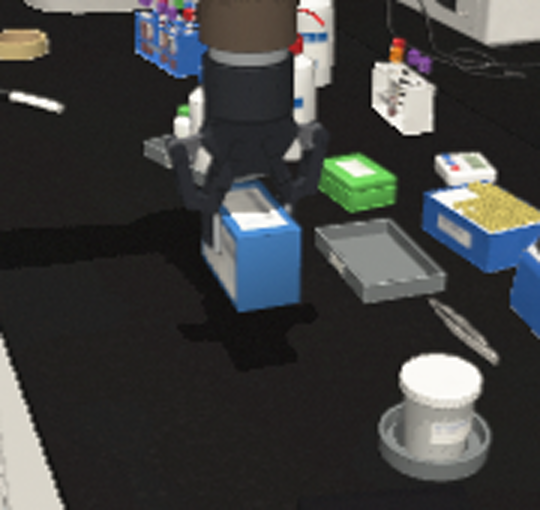

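The carton is held level at about (182,234). Carrying it to the long tray.

>>> {"fn": "apply_moves", "kwargs": {
  "rows": [
    {"hand": 0,"delta_pos": [-9,-14,0],"yaw": 0},
    {"hand": 0,"delta_pos": [-22,-35,0],"yaw": 0},
    {"hand": 0,"delta_pos": [-38,-61,0],"yaw": 0},
    {"hand": 0,"delta_pos": [-55,-89,0],"yaw": 0},
    {"hand": 0,"delta_pos": [-72,-117,0],"yaw": 0.01},
    {"hand": 0,"delta_pos": [-88,-143,0],"yaw": 0.01},
    {"hand": 0,"delta_pos": [-100,-163,0],"yaw": 0.01},
    {"hand": 0,"delta_pos": [-108,-175,0],"yaw": 0.01},
    {"hand": 0,"delta_pos": [-111,-180,10],"yaw": 0.01},
    {"hand": 0,"delta_pos": [-111,-180,20],"yaw": 0.01},
    {"hand": 0,"delta_pos": [-111,-180,25],"yaw": 0.01},
    {"hand": 0,"delta_pos": [-111,-180,25],"yaw": 0.01}
  ]
}}

```text
clock: 24.07
position: [644.9, -20.0, 95.0]
ee_rot: [-0.687, 0.727, 0.002, -0.003]
contact_force: [0.5, 0.0, -0.6]
gripper_width: 54.6
grasp_force: 63.5
```

>>> {"fn": "apply_moves", "kwargs": {
  "rows": [
    {"hand": 0,"delta_pos": [0,0,0],"yaw": 0}
  ]
}}

```text
clock: 24.15
position: [646.4, -19.9, 97.3]
ee_rot: [-0.687, 0.727, 0.001, -0.001]
contact_force: [0.5, 0.0, -1.5]
gripper_width: 54.7
grasp_force: 63.5
```

```bash
python3 - <<'E'
from fit import *
plan((648,-19,59,-3.2))
E
```

```text
t 24.1 tcp [646.4 -19.9  97.3] ang 176.8 w 54.7 gf 63.5 q [ 0.22  0.56 -0.13 -0.   -0.88 -0.28]
-> (648, -19, 59, -3.2) delta [-1.1 -1.7 38.3] yaw -0.001 or 3.141
```

>>> {"fn": "apply_moves", "kwargs": {
  "rows": [
    {"hand": 0,"delta_pos": [-1,-1,12],"yaw": 0},
    {"hand": 0,"delta_pos": [-1,-1,23],"yaw": 0},
    {"hand": 0,"delta_pos": [-1,-1,31],"yaw": 0},
    {"hand": 0,"delta_pos": [-1,-1,36],"yaw": 0},
    {"hand": 0,"delta_pos": [-1,-1,38],"yaw": 0},
    {"hand": 0,"delta_pos": [-1,-1,39],"yaw": 0},
    {"hand": 0,"delta_pos": [-1,-1,40],"yaw": 0},
    {"hand": 0,"delta_pos": [-1,-1,40],"yaw": 0}
  ]
}}

```text
clock: 24.82
position: [649.2, -18.2, 58.7]
ee_rot: [-0.687, 0.727, -0.0, 0.0]
contact_force: [0.1, 0.3, -1.4]
gripper_width: 54.0
grasp_force: 63.6
```

>>> {"fn": "apply_moves", "kwargs": {
  "rows": [
    {"hand": 0,"delta_pos": [0,0,1],"yaw": 0},
    {"hand": 0,"delta_pos": [0,0,2],"yaw": 0},
    {"hand": 0,"delta_pos": [0,0,2],"yaw": 0}
  ]
}}

```text
clock: 25.07
position: [649.3, -18.1, 58.6]
ee_rot: [-0.687, 0.726, -0.001, 0.001]
contact_force: [-3.6, 0.2, 8.8]
gripper_width: 54.7
grasp_force: 64.5
```

Floor felt at about 10 N. Releasing, then backing up and aside for a check.

>>> {"fn": "apply_moves", "kwargs": {
  "rows": [
    {"hand": 0.6,"delta_pos": [0,0,-1],"yaw": 0},
    {"hand": 1,"delta_pos": [0,0,-1],"yaw": 0},
    {"hand": 1,"delta_pos": [0,0,-1],"yaw": 0},
    {"hand": 1,"delta_pos": [0,0,-1],"yaw": 0},
    {"hand": 1,"delta_pos": [0,0,-20],"yaw": 0},
    {"hand": 1,"delta_pos": [0,0,-50],"yaw": 0},
    {"hand": 1,"delta_pos": [0,0,-85],"yaw": 0},
    {"hand": 1,"delta_pos": [0,0,-120],"yaw": 0},
    {"hand": 1,"delta_pos": [0,0,-140],"yaw": 0},
    {"hand": 1,"delta_pos": [40,0,-140],"yaw": 0},
    {"hand": 1,"delta_pos": [80,0,-140],"yaw": 0},
    {"hand": 1,"delta_pos": [80,30,-140],"yaw": 0}
  ]
}}

```text
clock: 26.07
position: [617.1, -101.4, 195.5]
ee_rot: [-0.685, 0.728, -0.001, 0.0]
contact_force: [1.7, 1.4, 0.3]
gripper_width: 85.1
grasp_force: 0.0
```

>>> {"fn": "apply_moves", "kwargs": {
  "rows": [
    {"hand": 1,"delta_pos": [0,40,0],"yaw": 0},
    {"hand": 1,"delta_pos": [0,80,0],"yaw": 0},
    {"hand": 1,"delta_pos": [0,120,0],"yaw": 0},
    {"hand": 1,"delta_pos": [0,160,0],"yaw": 0},
    {"hand": 1,"delta_pos": [0,190,0],"yaw": 0},
    {"hand": 1,"delta_pos": [0,190,0],"yaw": 0},
    {"hand": 1,"delta_pos": [0,190,0],"yaw": 0}
  ]
}}

```text
clock: 26.65
position: [423.7, -85.9, 196.9]
ee_rot: [-0.687, 0.726, -0.0, 0.001]
contact_force: [0.9, 0.7, 0.8]
gripper_width: 85.4
grasp_force: 0.0
```

```bash
python3 - <<'E'
from fit import *
plan()
c=cam('top'); im=c['pixels'][:,:,::-1]
for n,x,th in (('large_bottle',(580,289,0),150),('small_bottle',(560,356,0),130),('cup',(547,-322,0),150),('carton',(649,-18,-.05),165)):
    print(n,fit(c,n,x,th,z=4))
a=cv2.resize(im[115:215,95:355],None,fx=3,fy=3,interpolation=cv2.INTER_CUBIC)
s=cam('side')['pixels'][110:270,150:345,::-1]; b=cv2.resize(s,None,fx=1.85,fy=1.85,interpolation=cv2.INTER_CUBIC)
o=np.zeros((a.shape[0]+b.shape[0],780,3),np.uint8); o[:a.shape[0],:a.shape[1]]=a; o[a.shape[0]:,:b.shape[1]]=b
cv2.imwrite('pics/fin.png',o[:600])
E
```

```text
t 26.6 tcp [423.7 -85.9 196.9] ang 176.8 w 85.4 gf 0.0 q [ 0.18  0.11 -0.53  0.   -0.93 -0.23]
large_bottle (array([581.5, 297.1]), np.float64(-0.085), np.float64(0.33))
small_bottle (array([567.2, 366.8]), np.float64(-0.055), np.float64(0.813))
cup (array([ 548.3, -322.6]), np.float64(0.089), np.float64(0.168))
carton (array([655., -19.]), np.float64(-0.057), np.float64(0.284))
```

View pics/fin.png

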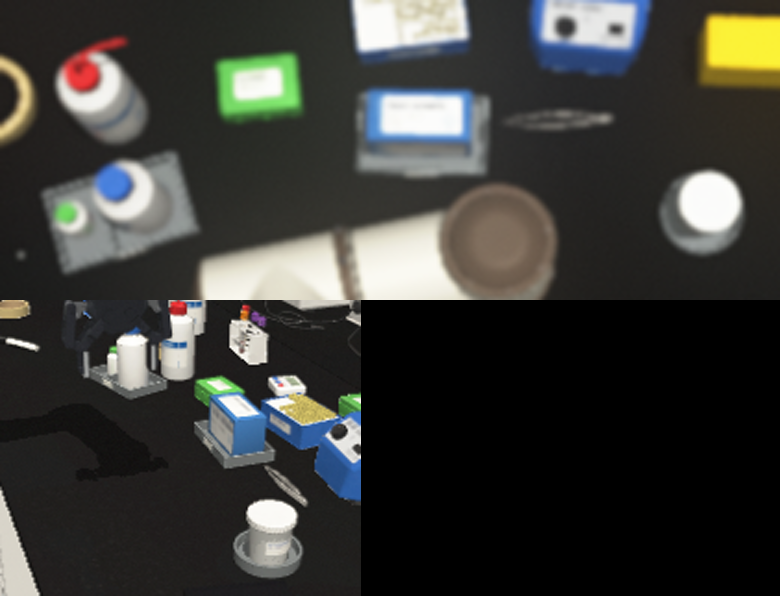

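All four things look upright in place. A numeric check from the cap and top centres:

```bash
python3 - <<'E'
from fit import *
c=cam('top')
px={'large':(114,183,134),'small':(66,213,62),'cup':(709,202,69),'carton':(419,116,74)}
hsv=cv2.cvtColor(c['pixels'],cv2.COLOR_RGB2HSV)
def cen(roi,h0,h1,z):
    r0,r1,c0,c1=roi;h=hsv[r0:r1,c0:c1];m=(h[...,0]>h0)&(h[...,0]<h1)&(h[...,1]>110)&(h[...,2]>70);r,k=np.nonzero(m)
    return (m.sum(),*np.round(ground(c,(r.mean()+r0,k.mean()+c0),z)[:2],1))
print('large',cen((165,187,122,146),95,130,134),'small',cen((178,196,108,126),40,80,62))
P={k:ground(c,((v+.5)/3-.5+115,(u+.5)/3-.5+95),z)[:2] for k,(u,v,z) in px.items()}
def loc(p,o,a): d=np.array(p)-o; return np.round([d[0]*np.cos(a)+d[1]*np.sin(a),-d[0]*np.sin(a)+d[1]*np.cos(a)],1)
for k,o,a in (('large',(572.3,314.3),.277),('small',(572.3,314.3),.277),('cup',(546.4,-321.7),0),('carton',(648.3,-19.1),-.05)): print(k,np.round(P[k],1),loc(P[k],o,a))
E
```

```text
large (np.int64(105), np.float64(574.3), np.float64(290.8)) small (np.int64(21), np.float64(561.0), np.float64(358.6))
large [573.6 289.3] [ -5.6 -24.4]
small [560.8 358.2] [ 0.9 45.4]
cup [ 545.5 -320.8] [-0.9  0.9]
carton [649.7 -18.3] [1.3 0.9]
```

All within tolerance, the bystanders are in place and the gripper is clear.

```bash
python3 -c "
from bench import workorder
print(workorder.job_done())"
```

```text
the job is handed in; nothing more can be done
None
```

I sorted all four things upright into their trays, left the bystanders alone, and handed the job in at about 27 s; my final camera check put each within about 6 mm of centre, but hand-in returned no verdict.

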